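Bring the green comb round on the locking clipper rack

TASK

The rotating clipper rack is locked with the dark trimmer in front of its lock. Using fingertips only, press down the red outer end of the rocking lever so that its pin lifts out of the rack, push the orange post to turn the rack until the dish with the green comb stands in front of the lock, then press down the lever's blue inner end so that the pin drops fully into that dish's notch and locks the rack again. Pick nothing up: the comb and both trimmers ride along in their dishes, and the other things on the counter stay where they are.

Things in the scene. Friction and masses are not known exactly. Their poses are not given: they have to be found in the camera images.
- stand: black base of the clipper rack, fixed to the counter; origin on the counter under the rack's turning axis, z up. The lock is on its -y side: a bracket 235 mm from the axis carries the lever, which lies along the stand's y, inner end towards the axis. The grey turntable on it is a disc 380 mm across, top 34 mm above the counter, with a rim (radius 160 to 190 mm) standing to 54 mm.
- rack (a joint): turning angle of the turntable in rad, 0 at the start, positive counter-clockwise from above; end stops at +1.07 and -1.07. A dish is exactly before the lock at 0, +1.047, -1.047. Friction about 0.1 N m; stays where left; held by the lock pin while that is down. Each dish has a notch with yellow flared sides in the rim, which draws the rack in from up to 0.05 rad off, as when it rests at its stop.
- lever (a joint): tilt of the rocking lever in rad: 0 = inner end down, pin home, locked (start); 0.36 = outer end fully down, pin lifted 9 mm clear of the rim. Stays where it is left (friction 0.25 N m, about 4 N at a pad). Its pivot is 80 mm above the counter.
- lever_outer (a point): centre of the top face of the red pad (44 x 38 mm) on the lever's outer end, 70 mm from the pivot; 88 mm above the counter when locked, about 63 mm when fully pressed.
- lever_inner (a point): centre of the top face of the blue pad (36 x 32 mm) on the lever's inner end, 60 mm from the pivot, above the rim of the rack; about 109 mm above the counter when unlocked, 88 mm when locked.
- post_top (a point): centre of the top of the upright orange post on the turntable (18 mm across, free height 60 mm, top 94 mm above the counter), 110 mm from the turning axis, starting on the side away from the lock. Pushing it sideways turns the rack.
- front_spot (a point): fixed point before the lock, 105 mm from the turning axis at the height of the turntable's top, where the comb's dish must come. The three white dishes (100 mm across, walls to 44 mm above the counter) have centres 105 mm from the axis, 60 degrees apart: at the start one is here, the others to either side.
- comb_center (a point): centre of the flat green comb (86 x 30 x 8 mm), lying loose in one of the two side dishes.
- grey_trimmer_center (a point): centre of the dark grey-black mini trimmer (86 x 28 x 24 mm), loose in the dish that starts in front of the lock.
- silver_trimmer_center (a point): centre of the silver mini trimmer (86 x 28 x 24 mm), loose in the other side dish.
- tumbler: glass tumbler, 72 mm across, 100 mm tall; origin under its centre. Bystander.
- jar: amber jar, 68 mm across, 70 mm tall; origin under its centre. Bystander.
- guard: black clipper guard, an open shell 46 x 50 x 22 mm; origin under its centre. Bystander.
- tin: low tin, 66 mm across, 45 mm tall; origin under its centre. Bystander.
Things that resemble listed ones, but are neither listed nor needed, are in the scene too. There is more than one size of the part that bears comb_center; the job needs the largest.

How it is judged:
By the outcome, as a careful person would: the job done as asked, in the order asked, and still so for the second after the job is handed in, with the robot touching nothing.
It also fails if it takes over 54 s, if anything falls off the work surface, if the arm or the gripper's body presses on something with over 40 N, if the wrist force passes 120 N, or if a joint passes its speed limit or range.

ROBOT

A 6-joint arm with a two-finger parallel gripper is mounted at the origin on the work surface. World frame = base frame: x ahead of the robot, y to its left, z up, the work surface at z = 0. Lengths are in mm, angles in rad, forces in N, time in s.
With the tool pointing down it reaches from about 350 to 975 mm from the base axis. Payload 7.1 kg.
Tool frame: the origin (TCP) lies midway between the tips of the shut fingers; the grasp point (between the pads) lies 19 mm behind it (ctrl.grasp_offset is the distance from the TCP to the grasp point, in mm); z points along the fingers, y is the line along which they close (so a half turn about z gives the same grasp; the last joint's range is limited). The gripper opens to 88 mm and grips with 3 to 60 N. Pads are 20 mm wide; open, the fingers measure 115 mm over their backs; the gripper's body (75 mm by 178 mm) begins 61 mm behind the grasp point.
Start: joints at [-1.157, 0.423, 1.63, -0, 1.089, -0.019], TCP at [262.149, -567.347, 222.675] pointing down, gripper open.
Joint ranges: [-3, 3], [-0.9, 2.11], [0.09, 2.58], [-1.31, 4.45], [0.11, 2.69], [-2.54, 2.54]. Speed limits (rad/s): [2.39, 2.39, 3.01, 3.14, 3.14, 3.14].

INTERFACE

Orientations are given as a rotation vector (axis times angle).
In Python, from workcell import ctrl gives the robot as it stands. The module is installed in compiled form; this text tells all that it offers.
- The arm moves only by the tool servo_tool, never from a script. Its argument "rows" is a list of rows, each a list of 7 numbers: the turn, a rotation vector about the tool's x, y, z as a fraction of full scale, then the shift along the tool's x, y, z as a fraction of full scale, then the finger opening in mm, from 0 to 87.8. A call has 1 to 10 rows; each row is the pose to reach, as a shift and turn from the pose commanded when the call began, along the tool's axes at that moment; what a row does not reach only later rows make up. Full scale, the value 1, is 20 cm for a shift and 1.5 rad for a turn. A row lasts 1/8 s, in which the tool goes at most 62.5 mm and 10.7 degrees, less where a joint would pass 70% of its speed; a pose out of reach is approached as far as the arm can. A call with a number of a shift or a turn outside -1 to 1 is refused whole. A call with a gripper value outside its range is refused whole. The fingers move at their own pace and stop on an object; the grip force is fixed at half the most. Time passes only in rows, so rows that repeat a pose let the fingers close. It gives the time, the measured TCP pose, the force, the opening and the grip force at its end, in the units of the state.
- ctrl.get_obs(): the state, without advancing time (a new reading comes with each control period).
- ctrl.get_image(name): name is "scene" or "top"; returns (picture, depth): 384x512x3 uint8, red, green, blue; 384x512 float32, mm along the optical axis (not along the pixel's ray), 0 where there is no reading.
- ctrl.camera_info(name): a dict with "intrinsics" (3x3 intrinsics, pixels), "k1" (the pictures are not rectified: a ray, as slopes to the right and down, at radius r is drawn at 1 + k1 r^2 times it, then the intrinsics apply), "R" (3x3) and "t" (3): a world point X has camera coordinates R X + t. Camera axes: x right, y down, z forward; pixel columns grow to the right and rows downward; lengths in mm; the calibration is good to about 2 mm. A picture is of the moment at which its call begins. camera_info takes no time and is no camera call.
- ctrl.close_job(): hands the job in; it is judged then, once.
The state is a dict: "t": time; "qpos": joint angles; "qvel": joint speeds; "joint_torque": joint torques, N m; "ee_pos": TCP position; "orientation": TCP orientation; "ft_force": force on the tool from outside, world axes, zero at the start; "moment": the same for the moment, N m; "width": finger opening in mm; "grasp_force": force on a finger pad.
Only numpy, scipy, OpenCV 4.12 (cv2) and the standard library are available. Lean on these libraries where they do the work, as an engineer would, in place of code of your own. Each camera call takes 0.05 s, during which the arm holds its last target. There are 200 camera calls.

## Working session

There is one attempt and no reset: what is moved stays moved. The work goes in short steps, Python scripts to look and compute and a tool call to move; the robot and the scene stay as the last step left them, time stands still between calls to the robot, and variables do not carry over. Pictures are saved under pics/ and viewed, at most 10 in all, crops included, and the job is handed in when it is done.

Besides the shell and the picture viewer there is one more tool, called as a command line: name --pt "numbers of a row" for each row, then --argument value for the rest. servo_tool: Moves the arm, as the interface text tells. Its arguments: {"type":"object","properties":{"rows":{"type":"array","items":{"type":"array","items":{"type":"number"}}}},"required":["rows"]}

```bash
mkdir -p pics; cat > h.py <<'E'
import numpy as np, cv2
from workcell import ctrl
from scipy.spatial.transform import Rotation as Ro
def ray(name,u,v):
    c=ctrl.camera_info(name);K=np.array(c["intrinsics"]);R=np.array(c["R"]);t=np.array(c["t"])
    d=np.array([(u-K[0,2])/K[0,0],(v-K[1,2])/K[1,1]]);s=d.copy()
    for _ in range(20): s=d/(1+c["k1"]*(s@s))
    return -R.T@t, R.T@np.array([s[0],s[1],1])
def onz(name,u,v,z):
    o,d=ray(name,u,v); return o+d*(z-o[2])/d[2]
def snap(name,f):
    im,dp=ctrl.get_image(name); cv2.imwrite(f,im[:,:,::-1]); np.save(f[:-4]+'_d.npy',dp); return im,dp
E
python3 - <<'E'
from h import *
for n in("scene","top"): snap(n,f"pics/{n}0.png"); c=ctrl.camera_info(n);print(n,-np.array(c["R"]).T@c["t"])
o=ctrl.get_obs();print(o["t"],o["ee_pos"],o["orientation"],o["width"],Ro.from_rotvec(o["orientation"]).as_matrix().round(3))
E
```

```text
scene [1234.34264515 -271.83159374  825.28026201]
top [ 322.81446945  -14.84024918 1457.0768497 ]
0.1 [ 261.91491552 -566.92419078  221.98784312] [-3.06704859e+00 -6.74150774e-01  4.53002279e-04] 87.9718455344546 [[ 0.908  0.419 -0.001]
 [ 0.419 -0.908  0.001]
 [ 0.    -0.001 -1.   ]]
```

View pics/scene0.png

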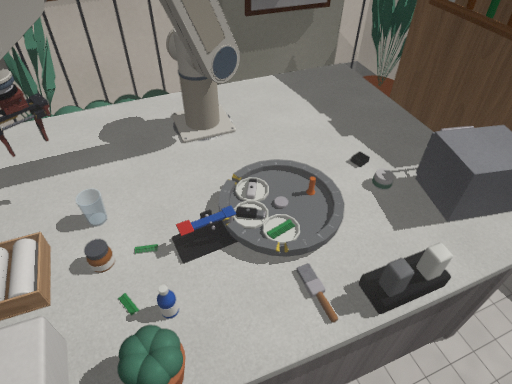

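View pics/top0.png

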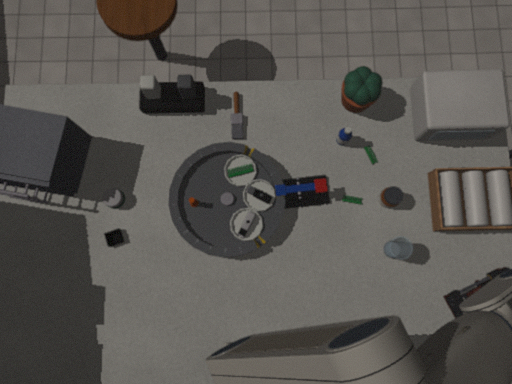

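The top view shows the orange post at (193,201), the hub at (227,199), the green comb at (240,170), the dark trimmer at (262,196), and the lever with blue (281,190) and red (321,186) pads. Next I'll turn those into positions.

```bash
python3 - <<'E'
from h import *
im=cv2.imread("pics/top0.png");hsv=cv2.cvtColor(im,cv2.COLOR_BGR2HSV)
def blob(lo,hi,box):
    m=cv2.inRange(hsv,lo,hi);b=np.zeros_like(m);x0,y0,x1,y1=box;b[y0:y1,x0:x1]=m[y0:y1,x0:x1]
    n,l,s,c=cv2.connectedComponentsWithStats(b);i=1+np.argmax(s[1:,4]);return c[i],s[i]
P={}
for n,lo,hi,box,z in[("red",(0,150,80),(6,255,255),(300,170,340,200),88),("red2",(170,150,80),(180,255,255),(300,170,340,200),88),
 ("blue",(105,120,60),(130,255,255),(270,170,312,205),88),("post",(3,150,80),(18,255,255),(180,185,205,215),92),("comb",(45,100,40),(85,255,255),(220,155,260,185),48),
 ("hub",(0,0,100),(180,60,255),(217,190,238,209),40)]:
    try: c,s=blob(lo,hi,box);P[n]=onz("top",*c,z);print(n,c.round(1),s,P[n].round(1))
    except Exception as e: print(n,e)
# turntable rim outline via depth
dp=np.load("pics/top0_d.npy")
c=ctrl.camera_info("top");R=np.array(c["R"]);t=np.array(c["t"])
pts=[]
for v in range(130,265):
  for u in range(160,305):
    if dp[v,u]>0:
      o,d=ray("top",u,v);X=o+d*dp[v,u];pts.append(X)
pts=np.array(pts);r=pts[(abs(pts[:,2]-54)<5)];
from scipy.optimize import least_squares
f=least_squares(lambda p:np.hypot(r[:,0]-p[0],r[:,1]-p[1])-175,[P["hub"][0],P["hub"][1]],loss="soft_l1",f_scale=8);print("axis",f.x,len(r))
E
```

```text
red [320.5 184.8] [314 178  13  14 126] [ 598.  -212.4   88. ]
red2 [315.5 184.8] [315 180   3  10  11] [ 598.3 -196.1   88. ]
blue [291.8 188.3] [275 183  37  13 290] [ 588.5 -120.    88. ]
post [191.2 200.4] [189 198   6   8  28] [555.3 200.7  92. ]
comb [240.4 171.5] [229 166  24  11 105] [656.6  45.4  48. ]
hub [225. 203.] [225 203   1   1   1] [553.2  97.8  40. ]Traceback (most recent call last):
  File "<stdin>", line 19, in <module>
  File "h.py", line 5, in ray
    c=ctrl.camera_info(name);K=np.array(c["intrinsics"]);R=np.array(c["R"]);t=np.array(c["t"])
ValueError: time passes only in moves, steps and waits
```

```bash
cat >> h.py <<'E'
def frac(*pts):
    o=ctrl.get_obs();M=Ro.from_rotvec(o["orientation"]).as_matrix();p=np.array(o["ee_pos"])
    print("t",round(o["t"],2),"pos",p.round(1),"x-axis",np.degrees(np.arctan2(M[1,0],M[0,0])).round(1),"F",np.array(o["ft_force"]).round(1))
    for q in pts: print(q,(M.T@(np.array(q)-p)/200).round(3))
E
python3 - <<'E'
from h import *
frac((598,-212,180),(598,-212,110))
print(onz("top",227,199,40))
E
```

```text
t 0.1 pos [ 261.9 -566.9  222. ] x-axis 24.8 F [-0.8 -0.2  0.2]
(598, -212, 180) [ 2.27  -0.906  0.211]
(598, -212, 110) [ 2.27  -0.906  0.561]
[566.4512019   91.08650206  40.        ]
```

servo_tool --pt "0 0 0.1 0.25 -0.1 0.02 0" --pt "0 0 0.2 0.5 -0.2 0.04 0" --pt "0 0 0.3 0.75 -0.3 0.06 0" --pt "0 0 0.42 1 -0.4 0.08 0" --pt "0 0 0.56 1 -0.4 0.1 0" --pt "0 0 0.56 1 -0.4 0.1 0"

```text
t: 0.85
ee_pos: [410.3, -410.0, 202.1]
orientation: [-3.077, 0.632, 0.002]
ft_force: [0.1, -0.1, 0.7]
width: 31.0
grasp_force: 0.0
```

```bash
python3 -c "
from h import *
frac((598,-212,180),(598,-212,110))"
```

```text
t 0.85 pos [ 410.3 -410.   202.1] x-axis -23.2 F [ 0.1 -0.1  0.7]
(598, -212, 180) [ 0.472 -1.28   0.111]
(598, -212, 110) [ 0.473 -1.28   0.461]
```

servo_tool --pt "0 0 0 0.1 -0.28 0 0" --pt "0 0 0 0.2 -0.55 0.03 0" --pt "0 0 0 0.3 -0.8 0.06 0" --pt "0 0 0 0.4 -1 0.1 0" --pt "0 0 0 0.47 -1 0.1 0" --pt "0 0 0 0.47 -1 0.1 0"

```text
t: 1.6
ee_pos: [575.9, -265.7, 182.6]
orientation: [3.077, -0.633, 0.0]
ft_force: [-0.6, -0.2, -0.6]
width: 0.6
grasp_force: 0.0
```

```bash
python3 -c "
from h import *
frac((598,-212,180),(598,-212,110))"
```

```text
t 1.6 pos [ 575.9 -265.7  182.6] x-axis -23.3 F [-0.6 -0.2 -0.6]
(598, -212, 180) [-0.005 -0.29   0.013]
(598, -212, 110) [-0.005 -0.29   0.363]
```

servo_tool --pt "0 0 0 0 -0.15 0.05 0" --pt "0 0 0 0 -0.29 0.15 0" --pt "0 0 0 0 -0.29 0.3 0" --pt "0 0 0 0 -0.29 0.36 0" --pt "0 0 0 0 -0.29 0.36 0"

```text
t: 2.22
ee_pos: [597.6, -212.2, 110.3]
orientation: [-3.076, 0.637, 0.002]
ft_force: [-0.7, 0.8, -0.9]
width: 0.3
grasp_force: 0.0
```

```bash
python3 -c "
from h import *
frac((598,-212,88),(598,-212,60))
im,_=snap('scene','pics/s1.png')
c=cv2.resize(im[170:270,150:290,::-1],None,fx=5,fy=5);cv2.imwrite('pics/s1c.png',c)"
```

```text
t 2.23 pos [ 597.6 -212.2  110.3] x-axis -23.4 F [-0.7  0.8 -0.9]
(598, -212, 88) [ 0.002 -0.002  0.111]
(598, -212, 60) [ 0.002 -0.002  0.251]
```

View pics/s1c.png

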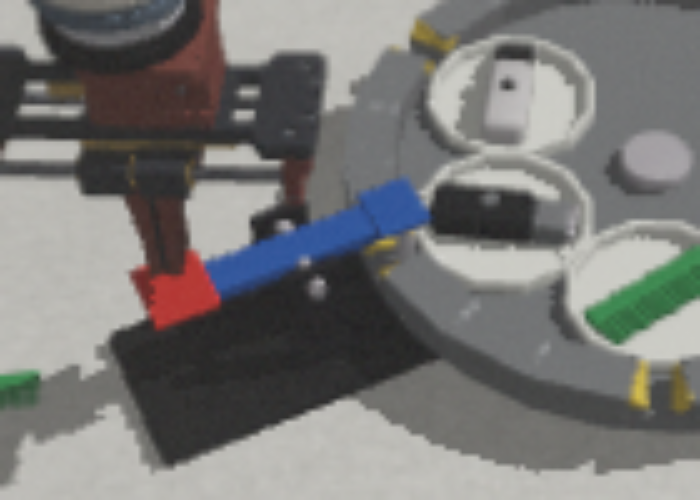

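The fingertips at crop (175,265) are right over the red pad at (180,290), so I'll press down.

servo_tool --pt "0 0 0 0 0 0.06 0" --pt "0 0 0 0 0 0.11 0" --pt "0 0 0 0 0 0.14 0" --pt "0 0 0 0 0 0.17 0" --pt "0 0 0 0 0 0.2 0" --pt "0 0 0 0 0 0.22 0" --pt "0 0 0 0 0 0.24 0" --pt "0 0 0 0 0 0.25 0"

```text
t: 3.28
ee_pos: [599.4, -210.7, 64.5]
orientation: [-3.076, 0.635, -0.001]
ft_force: [-12.3, 6.7, 47.0]
width: 0.7
grasp_force: 20.8
```

servo_tool --pt "0 0 0 0 0 -0.15 0" --pt "0 0 0 0 0 -0.4 0" --pt "0 0 0 0 0 -0.5 0" --pt "0 0 0 0 0 -0.5 0"

```text
t: 3.78
ee_pos: [599.2, -211.2, 161.4]
orientation: [3.077, -0.635, 0.003]
ft_force: [-0.3, -0.8, -0.6]
width: 0.4
grasp_force: 0.0
```

```bash
python3 -c "
from h import *
frac((517,197,165),(517,197,62))
im,_=snap('scene','pics/s2.png')
c=cv2.resize(im[170:270,150:290,::-1],None,fx=5,fy=5);cv2.imwrite('pics/s2c.png',c)"
```

```text
t 3.77 pos [ 599.2 -211.2  161.4] x-axis -23.3 F [-0.3 -0.8 -0.6]
(517, 197, 165) [-1.186 -1.712 -0.02 ]
(517, 197, 62) [-1.187 -1.711  0.495]
```

View pics/s2c.png

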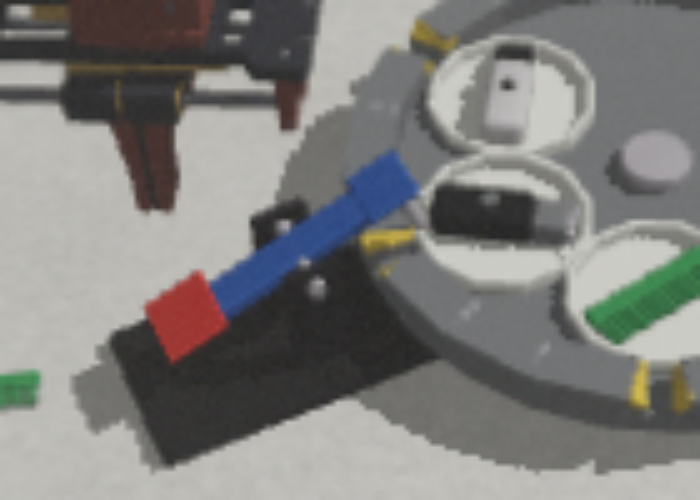

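The lever is tilted: red pad down at (185,315), blue up at (382,187). Now to the post.

servo_tool --pt "0 0 0 -0.15 -0.21 -0.05 0" --pt "0 0 0 -0.3 -0.43 -0.05 0" --pt "0 0 0 -0.45 -0.64 -0.05 0" --pt "0 0 0 -0.59 -0.86 -0.05 0" --pt "0 0 0 -0.59 -0.86 -0.05 0"

```text
t: 4.45
ee_pos: [556.3, -3.6, 168.4]
orientation: [3.078, -0.629, -0.007]
ft_force: [0.5, -0.6, -0.1]
width: 0.6
grasp_force: 0.0
```

servo_tool --pt "0 0 0 -0.15 -0.21 0 0" --pt "0 0 0 -0.3 -0.43 0 0" --pt "0 0 0 -0.45 -0.64 0 0" --pt "0 0 0 -0.6 -0.86 0 0" --pt "0 0 0 -0.6 -0.86 0 0" --pt "0 0 0 -0.6 -0.86 0 0"

```text
t: 5.2
ee_pos: [516.1, 197.9, 169.5]
orientation: [3.075, -0.635, -0.002]
ft_force: [-0.1, 0.5, -1.0]
width: 0.5
grasp_force: 0.0
```

```bash
python3 -c "
from h import *
frac((517,197,165),(517,197,62))
im,_=snap('scene','pics/s3.png');im2,_=snap('top','pics/t3.png')
a=cv2.resize(im[140:250,220:360,::-1],(400,314));b=cv2.resize(im2[150:260,160:300,::-1],(400,314));cv2.imwrite('pics/s3c.png',np.hstack([a,b]))"
```

```text
t 5.2 pos [516.1 197.9 169.5] x-axis -23.3 F [-0.1  0.5 -1. ]
(517, 197, 165) [0.006 0.002 0.022]
(517, 197, 62) [0.007 0.001 0.537]
```

View pics/s3c.png

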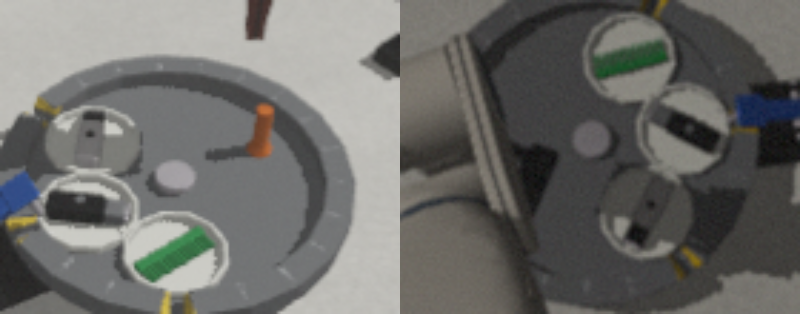

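servo_tool --pt "0 0 0 0 0 0.2 0" --pt "0 0 0 0 0 0.4 0" --pt "0 0 0 0 0 0.53 0" --pt "0 0 0 0 0 0.53 0"

```text
t: 5.8
ee_pos: [515.2, 197.0, 62.8]
orientation: [3.074, -0.638, -0.006]
ft_force: [0.2, 0.5, 0.0]
width: 0.5
grasp_force: 0.0
```

```bash
python3 -c "
from h import *
P=[]
for ph in (0,10,20,30,40,50,57,60,62):
    a=np.radians(95.9-ph);P.append(tuple((np.array([566.5+110*np.cos(a)-21*np.sin(a),91.1+110*np.sin(a)+21*np.cos(a),62])).round(1)))
frac(*P)"
```

```text
t 5.8 pos [515.2 197.   62.8] x-axis -23.4 F [0.2 0.5 0. ]
(np.float64(534.3), np.float64(198.4), np.float64(62.0)) [ 0.085 -0.044  0.004]
(np.float64(553.4), np.float64(202.3), np.float64(62.0)) [ 0.165 -0.1    0.003]
(np.float64(572.9), np.float64(202.9), np.float64(62.0)) [ 0.253 -0.142  0.003]
(np.float64(592.2), np.float64(200.1), np.float64(62.0)) [ 0.347 -0.167  0.003]
(np.float64(610.8), np.float64(194.0), np.float64(62.0)) [ 0.444 -0.176  0.002]
(np.float64(628.0), np.float64(184.7), np.float64(62.0)) [ 0.542 -0.168  0.002]
(np.float64(638.9), np.float64(176.5), np.float64(62.0)) [ 0.608 -0.152  0.002]
(np.float64(643.3), np.float64(172.6), np.float64(62.0)) [ 0.636 -0.143  0.002]
(np.float64(646.1), np.float64(169.9), np.float64(62.0)) [ 0.654 -0.136  0.002]
```

servo_tool --pt "0 0 0 0.04 -0.02 0 0" --pt "0 0 0 0.08 -0.045 0 0" --pt "0 0 0 0.125 -0.075 0 0" --pt "0 0 0 0.165 -0.1 0 0" --pt "0 0 0 0.21 -0.12 0 0" --pt "0 0 0 0.255 -0.142 0 0" --pt "0 0 0 0.3 -0.156 0 0" --pt "0 0 0 0.347 -0.167 0 0" --pt "0 0 0 0.395 -0.172 0 0" --pt "0 0 0 0.444 -0.176 0 0"

```text
t: 7.05
ee_pos: [612.3, 195.8, 64.6]
orientation: [3.076, -0.635, -0.001]
ft_force: [-3.0, 0.5, 0.1]
width: 0.6
grasp_force: 0.7
```

servo_tool --pt "0 0 0 0.05 0.005 0 0" --pt "0 0 0 0.1 0.01 0 0" --pt "0 0 0 0.135 0.016 0 0" --pt "0 0 0 0.164 0.024 0 0" --pt "0 0 0 0.164 0.024 0 0"

```text
t: 7.68
ee_pos: [640.7, 178.5, 64.8]
orientation: [-3.076, 0.636, -0.002]
ft_force: [-0.5, -0.3, 0.1]
width: 0.6
grasp_force: 0.0
```

```bash
python3 -c "
from h import *
frac((643.3,172.6,62),(646.1,169.9,62))
im,_=snap('scene','pics/s4.png');im2,_=snap('top','pics/t4.png')
a=cv2.resize(im[140:250,180:350,::-1],(400,260));b=cv2.resize(im2[130:260,160:330,::-1],(400,306))[:260];cv2.imwrite('pics/s4c.png',np.hstack([a,b]))"
```

```text
t 7.67 pos [640.7 178.5  64.8] x-axis -23.4 F [-0.5 -0.3  0.1]
(643.3, 172.6, 62) [0.023 0.022 0.014]
(646.1, 169.9, 62) [0.042 0.029 0.014]
```

View pics/s4c.png

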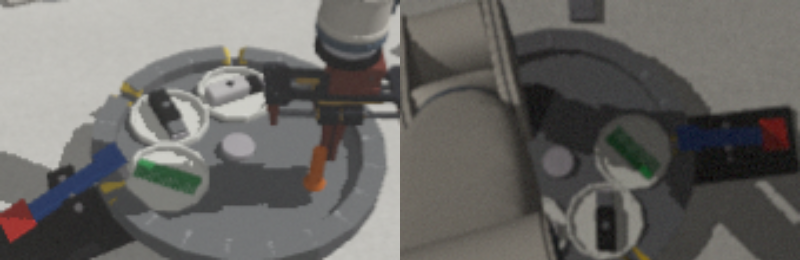

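The comb's dish is almost before the lock. I'll push on gently until the stop is felt.

servo_tool --pt "0 0 0 0.01 0.01 0 0" --pt "0 0 0 0.02 0.02 0 0" --pt "0 0 0 0.03 0.03 0 0" --pt "0 0 0 0.035 0.035 0 0" --pt "0 0 0 0.035 0.035 0 0"

```text
t: 8.4
ee_pos: [643.2, 170.6, 64.7]
orientation: [-3.075, 0.636, 0.002]
ft_force: [-1.5, 5.6, 0.1]
width: 0.5
grasp_force: 2.8
```

servo_tool --pt "0 0 0 0.01 0.01 0 0" --pt "0 0 0 0.015 0.015 0 0" --pt "0 0 0 0.015 0.015 0 0"

```text
t: 8.78
ee_pos: [643.4, 170.3, 64.8]
orientation: [-3.071, 0.635, 0.006]
ft_force: [-7.9, 21.8, 3.4]
width: 0.2
grasp_force: 9.1
```

servo_tool --pt "0 0 0 -0.04 -0.06 0 0" --pt "0 0 0 -0.08 -0.12 0 0" --pt "0 0 0 -0.08 -0.12 -0.2 0" --pt "0 0 0 -0.08 -0.12 -0.5 0" --pt "0 0 0 -0.08 -0.12 -0.5 0"

```text
t: 9.4
ee_pos: [643.6, 195.0, 170.2]
orientation: [-3.073, 0.634, -0.014]
ft_force: [0.0, -0.7, 0.7]
width: 0.7
grasp_force: 0.0
```

```bash
python3 -c "
from h import *
frac((585,-84,165),(585,-84,120),(585,-84,88))"
```

```text
t 9.4 pos [643.6 195.  170.2] x-axis -23.3 F [ 0.  -0.7  0.7]
(585, -84, 165) [0.283 1.397 0.02 ]
(585, -84, 120) [0.282 1.398 0.245]
(585, -84, 88) [0.28  1.399 0.405]
```

servo_tool --pt "0 0 0 0.07 0.25 0 0" --pt "0 0 0 0.12 0.5 0 0" --pt "0 0 0 0.18 0.75 0 0" --pt "0 0 0 0.28 1 0 0" --pt "0 0 0 0.28 1 0 0" --pt "0 0 0 0.28 1 0 0"

```text
t: 10.15
ee_pos: [612.0, -11.7, 164.0]
orientation: [-3.076, 0.637, 0.001]
ft_force: [-0.2, -0.1, 0.1]
width: 0.4
grasp_force: 0.0
```

servo_tool --pt "0 0 0 0 0.2 0.02 0" --pt "0 0 0 0 0.4 0.1 0" --pt "0 0 0 0 0.4 0.2 0" --pt "0 0 0 0 0.4 0.23 0" --pt "0 0 0 0 0.4 0.23 0"

```text
t: 10.78
ee_pos: [580.8, -84.1, 118.4]
orientation: [-3.077, 0.633, 0.001]
ft_force: [-0.4, -0.2, 0.8]
width: 0.5
grasp_force: 0.0
```

```bash
python3 -c "
from h import *
frac((585,-84,120),(585,-84,88))
im,_=snap('scene','pics/s5.png')
a=cv2.resize(im[140:260,160:350,::-1],(760,480));cv2.imwrite('pics/s5c.png',a)"
```

```text
t 10.78 pos [580.8 -84.1 118.4] x-axis -23.2 F [-0.4 -0.2  0.8]
(585, -84, 120) [ 0.019 -0.009 -0.008]
(585, -84, 88) [ 0.019 -0.009  0.152]
```

View pics/s5c.png

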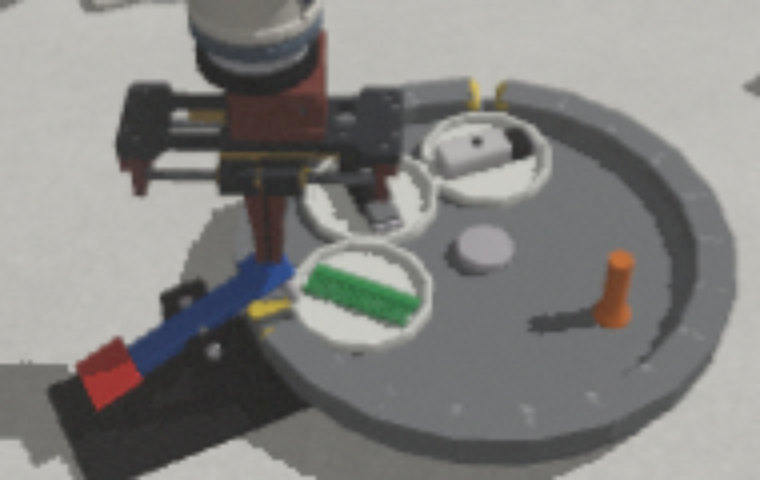

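The comb's dish stands at the lock (365,295), its yellow notch is under the lever at (265,308), and the fingertips are over the blue pad (270,268). I'll press.

servo_tool --pt "0 0 0 0.02 -0.01 0.03 0" --pt "0 0 0 0.02 -0.01 0.06 0" --pt "0 0 0 0.02 -0.01 0.08 0" --pt "0 0 0 0.02 -0.01 0.1 0" --pt "0 0 0 0.02 -0.01 0.12 0" --pt "0 0 0 0.02 -0.01 0.14 0" --pt "0 0 0 0.02 -0.01 0.155 0" --pt "0 0 0 0.02 -0.01 0.165 0" --pt "0 0 0 0.02 -0.01 0.165 0"

```text
t: 11.95
ee_pos: [585.1, -84.8, 87.7]
orientation: [-3.076, 0.635, -0.0]
ft_force: [-6.4, 5.4, 24.7]
width: 0.3
grasp_force: 12.5
```

servo_tool --pt "0 0 0 0 0 0.01 0" --pt "0 0 0 0 0 0.015 0" --pt "0 0 0 0 0 0.015 0"

```text
t: 12.32
ee_pos: [585.4, -84.8, 87.2]
orientation: [-3.076, 0.635, -0.001]
ft_force: [-14.5, 6.7, 47.2]
width: 0.2
grasp_force: 23.9
```

servo_tool --pt "0 0 0 0 0 -0.1 0" --pt "0 0 0 0 0 -0.3 0" --pt "0 0 0 0 0 -0.5 0" --pt "0 0 0 0.2 0.2 -0.6 0" --pt "0 0 0 0.4 0.6 -0.6 0" --pt "0 0 0 0.4 0.8 -0.6 0" --pt "0 0 0 0.4 0.8 -0.6 0"

```text
t: 13.2
ee_pos: [593.4, -267.8, 201.7]
orientation: [3.074, -0.642, -0.002]
ft_force: [0.0, 0.4, -0.4]
width: 0.6
grasp_force: 0.0
```

```bash
python3 -c "
from h import *
frac()
im,_=snap('scene','pics/s6.png');im2,_=snap('top','pics/t6.png')
a=cv2.resize(im[140:270,150:340,::-1],(400,274));b=cv2.resize(im2[130:260,160:350,::-1],(400,274));cv2.imwrite('pics/s6c.png',np.hstack([a,b]))"
```

```text
t 13.2 pos [ 593.4 -267.8  201.7] x-axis -23.6 F [ 0.   0.4 -0.4]
```

View pics/s6c.png

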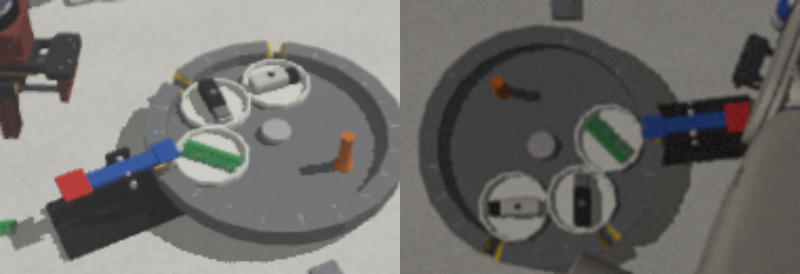

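The lever lies level again (red (73,185), blue (165,150)), as it did at the start. The comb's dish is at the lock, everything is still in its dish, and the robot is clear, so I'll hand it in.

```bash
python3 -c "
from workcell import ctrl
print(ctrl.close_job())"
```

```text
the job is handed in; nothing more can be done
None
```

The rack is locked again with the green comb's dish in front of the lock; the lever came down level as at the start, nothing was picked up, and the job was handed in at about 13 s of the 54 s allowed.

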